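# Lay out the dissolving place on the lab bench

## Robot

A 6-joint arm with a two-finger parallel gripper is mounted at the origin on the work surface. World frame = base frame: x ahead of the robot, y to its left, z up, the work surface at z = 0. Lengths are in m, angles in rad, forces in N, time in s.
With the tool pointing down it reaches from about 0.3 to 0.875 m from the base axis. Payload 6.4 kg.
Tool frame: the origin (TCP) lies on the centre line of the jaws, within the pads' length; the fingertips stand 25 mm ahead of it and the grasp point (between the pads) lies 6 mm ahead of it (ctrl.tip_reach is the distance from the TCP to the fingertips, in m); z points along the fingers, y is the line along which they close (so a half turn about z gives the same grasp; the last joint's range is limited). The gripper opens to 85 mm and grips with 20 to 120 N. Pads are 22 mm wide; open, the fingers measure 114 mm over their backs; the gripper's body (76 mm by 85 mm) begins 54 mm behind the grasp point. The pads swing forward as they close: fully open they stand 13 mm farther back than shut.
Start: joints at [-1.404, 0.181, 1.607, -0, 1.354, -0.206], TCP at [0.209, -0.536, 0.256] pointing down, gripper open.
Joint ranges: [-2.99, 2.99], [-0.89, 2.07], [0.3, 2.58], [-1.14, 4.28], [0, 2.63], [-3.12, 3.12]. Speed limits (rad/s): [2.57, 2.57, 3.01, 3.14, 3.14, 3.14].

## Interface

Orientations are given as a unit quaternion [w, x, y, z].
In Python, from bench import ctrl gives the robot as it stands.
- The arm moves only by the tool servo_tool, never from a script. Its argument "motion" is a list that holds one entry, the list of rows, each a list of 5 numbers: the shift along the tool's x, y, z in cm, then the turn about the tool's z in degrees, then the closure, from -1 (fully open) to 1 (shut). In form: [[[dx, dy, dz, twist, claw], ...]]. A call has 1 to 5 rows; each row is the pose to reach, as a shift and turn from the pose commanded when the call began, along the tool's axes at that moment; what a row does not reach only later rows make up. A row lasts 1/10 s, in which the tool goes at most 50 mm and 8.59 degrees, less where a joint would pass 70% of its speed; a pose out of reach is approached as far as the arm can. A call with a gripper value outside its range is refused whole. The fingers move at their own pace and stop on an object; the grip force is fixed at half the most. Time passes only in rows, so rows that repeat a pose let the fingers close. It gives the time, the measured TCP pose, the force, the opening and the grip force at its end, in the units of the state.
- ctrl.get_obs(): the state, without advancing time (a new reading comes with each control period).
- ctrl.camera(name): name is "scene" or "top" or "wrist"; returns a dict with "pixels" (420x560x3 uint8, red, green, blue), "depth" (420x560 float32, m along the optical axis (not along the pixel's ray), 0 where there is no reading), "fx", "fy", "cx", "cy" (pixels), "R" (3x3) and "t" (3): a world point X has camera coordinates R X + t; the wrist camera has in their place "hand_eye" (4x4, takes a point from camera to tool coordinates, whose origin is the TCP and whose axes are the flange's). Camera axes: x right, y down, z forward; pixel columns grow to the right and rows downward; lengths in m; the calibration is good to about 2 mm. A picture is of the moment at which its call begins: read the wrist's pose just before it.
- ctrl.hand_in(): hands the job in; it is judged then, once.
The state is a dict: "time_s": time; "q": joint angles; "dq": joint speeds; "joint_efforts": joint torques, N m; "eef_pos": TCP position; "eef_rot": TCP orientation; "wrist_force": force on the tool from outside, world axes, zero at the start; "torque": the same for the moment, N m; "opening": opening from 0.0 (shut) to 1.0 (fully open); "grasp_force": force on a finger pad.
Only numpy, scipy, OpenCV 4.12 (cv2) and the standard library are available. Lean on these libraries where they do the work, as an engineer would, in place of code of your own. Each camera call takes 0.05 s, during which the arm holds its last target. There are 200 camera calls.

## Task

Lay out the bench for the next sample: stand the steel beaker in the middle of the stirrer's round plate and put the porcelain cover centred on top of it, and on the strip of three white tiles stand the crucible in the middle of the middle tile, the short wide jar in the middle of the tile to its left and the tall slim bottle in the middle of the tile to its right (left and right as the robot sees them). Do not tip anything over, leave the jug, the wash bottle and the timer where they are, and let go of everything at the end.

Things in the scene. Friction and masses are not known exactly. Their poses are not given: they have to be found in the camera images.
- tiles: Fixed flat strip of three square white tiles, 90 mm deep (x) by 270 mm long (y), 10 mm thick, flat top at z = 10 mm, thin grey joints. Origin: centre of the underside, under the middle tile. Its y runs along the strip to the robot's left: left tile's centre at y = +90 mm, right tile's at -90 mm. Turned up to 0.25 rad; on the left or right of the bench, swapped with the stirrer.
- stirrer: Fixed white lab stirrer, 145 mm deep (x -80 to +65 mm), 130 mm wide, housing 44 mm high, with a round flat steel plate 110 mm across, its top at z = 50 mm. Origin: on the underside, right below the plate's centre. Its front (-x; black display and knob, which stands out 10 mm) faces the robot, turned up to 0.25 rad.
- beaker: Loose open cylindrical stainless steel beaker, 56 mm outside diameter, 70 mm high, wall 3 mm, straight sides, about 0.12 kg, standing upright. Origin: centre of its underside, z up its axis.
- cover: Loose white porcelain cover, about 0.06 kg: flat disc 68 mm across, 5 mm thick, flat underside without locating rim; on top a neck 12 mm across to z = 8 mm, then a round knob 18 mm across from z = 8 to 28 mm. Lies knob up. Origin: centre of the underside, z up through the knob. Lift by the knob; on the beaker its underside rests on the rim.
- crucible: Loose small open white porcelain crucible, 36 mm high, 45 mm outside diameter at the rim, 44 mm at z = 14 mm, below that tapering to a 32 mm foot; wall 3 mm, about 0.05 kg, standing upright. Origin: centre of the underside, z up its axis.
- jar: Loose short wide brown jar with white cap, closed: body 56 mm diameter up to z = 36 mm, cap 53 mm diameter up to 50 mm in all; about 0.14 kg, standing upright. Origin: centre of the underside, z up its axis.
- bottle: Loose tall slim brown bottle with white cap, closed: body 42 mm diameter up to z = 65 mm, shoulder narrowing to 26 mm at 78 mm, cap 28 mm diameter up to 95 mm in all; about 0.12 kg, standing upright. Origin: centre of the underside, z up its axis.
- jug: Bystander: open white plastic jug with a handle on one side, 90 mm across, 100 mm high, on the far side of the bench near the middle. Origin: centre of the underside. Leave it alone.
- washbottle: Bystander: white wash bottle, 64 mm diameter, 135 mm high to its blue cap plus a thin bent spout up to 168 mm, at the robot's far left. Origin: centre of the underside. Leave it alone.
- timer: Bystander: small flat grey bench timer, 65 x 65 mm, 25 mm high, at the robot's far right. Origin: centre of the underside. Leave it alone.
Mind the look-alikes: they are no part of the job. What is shaped like the beaker but blue or orange is not meant.

How it is judged:
By the outcome, as a careful person would: the job done as asked, in the order asked, and still so for the second after the job is handed in, with the robot touching nothing.
It also fails if it takes over 144 s, if anything falls off the work surface, if the arm or the gripper's body presses on something with over 40 N, if the wrist force passes 120 N, or if a joint passes its speed limit or range.

## Working session

There is one attempt and no reset: what is moved stays moved. The work goes in short steps, Python scripts to look and compute and a tool call to move; the robot and the scene stay as the last step left them, time stands still between calls to the robot, and variables do not carry over. Pictures are saved under pics/ and viewed, at most 14 in all, crops included, and the job is handed in when it is done.

Besides the shell and the picture viewer there is one more tool, called after "Request:" as name(argument=value, ...), one argument or row to a line, values as JSON. servo_tool: Moves the arm, as the interface text tells. Its arguments: {"type":"object","properties":{"motion":{"type":"array"}},"required":["motion"]}

```bash
mkdir -p pics; ls; cat > h.py <<'E'
import numpy as np, cv2
from bench import ctrl
def snap(n,f):
    c=ctrl.camera(n); cv2.imwrite('pics/'+f,c['pixels'][:,:,::-1]); np.savez('pics/'+f[:-4]+'.npz',**c); return c
def world(c):
    v,u=np.mgrid[:420,:560]; d=c['depth']
    P=np.stack([(u-c['cx'])/c['fx']*d,(v-c['cy'])/c['fy']*d,d],-1)
    return (P-c['t'])@c['R']   # R^T (P-t)
E
python3 - <<'E'
from h import *
for n in('top','scene'): snap(n,n+'0.png')
o=ctrl.get_obs(); print(o)
E
```

```text
pics
{'time_s': 0.1, 'q': array([-1.40430434e+00,  1.81485430e-01,  1.60793057e+00,  1.31213296e-06,
        1.35377494e+00, -2.06323560e-01]), 'dq': array([-0.00100812, -0.00137428, -0.00323272,  0.00073863, -0.00024405,
       -0.00105306]), 'joint_efforts': array([ 7.37656374e-04, -4.45877230e+01, -3.52239311e+01, -1.96817537e-04,
        4.13246293e-03,  3.11053498e-05]), 'eef_pos': array([ 0.20936323, -0.53503349,  0.25545279]), 'eef_rot': array([-7.98972287e-04,  9.82676034e-01,  1.85329903e-01,  1.65549575e-05]), 'wrist_force': array([-1.07694747, -0.73534801,  0.73567132]), 'torque': array([-0.00876271,  0.01251923, -0.00890022]), 'grasp_force': 0.0, 'opening': 1.000066084520606}
```

View pics/top0.png

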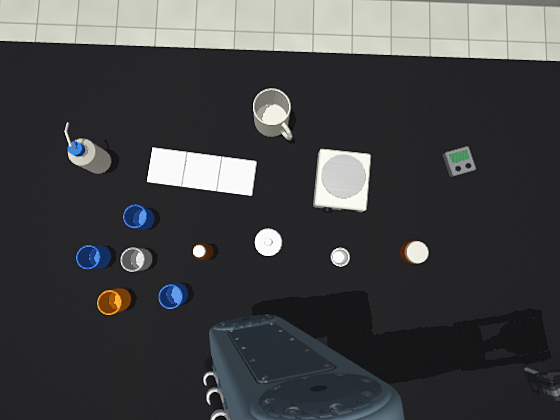

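View pics/scene0.png

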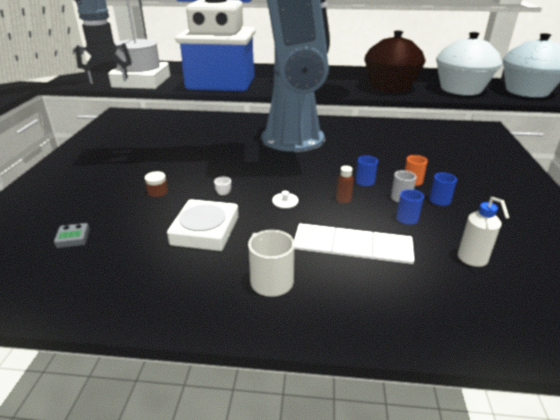

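Top view: steel beaker at (135,259). Its look-alikes are blue at (138,216), (92,257) and (173,296), and orange at (112,301). The other parts are the bottle (202,251), cover (268,242), crucible (340,257), jar (416,252), tile strip about (202,172), stirrer plate (343,176). Next I check the choice in a crop and measure.

```bash
cat > m.py <<'E'
from h import *
def fit(P,zlo,zhi,xy,r):
    m=(P[...,2]>zlo)&(P[...,2]<zhi)&(np.hypot(P[...,0]-xy[0],P[...,1]-xy[1])<r)
    q=P[m]
    if len(q)<5: return None
    (c,rad)=cv2.minEnclosingCircle(q[:,:2].astype(np.float32)); return np.round([*c,rad,np.median(q[:,2]),len(q)],4)
E
python3 - <<'E'
from m import *
c=dict(np.load('pics/top0.npz'));P=world(c)
print(c['t'],c['R'].round(3).tolist(),c['fx'])
T=dict(beaker=(135,259,.06,.08),blueN=(138,216,.06,.09),blueW=(92,257,.06,.09),blueS=(173,296,.06,.09),orange=(112,301,.06,.09),bottle=(200,251,.085,.105),cover=(268,242,.002,.012),knob=(268,242,.018,.04),crucible=(340,257,.028,.045),jar=(417,252,.042,.06),plate=(343,176,.047,.056),jug=(272,112,.09,.11))
for k,(u,v,a,b) in T.items():
    xy=np.nanmedian(P[v-3:v+4,u-3:u+4].reshape(-1,3),0)
    print(k,xy.round(3),fit(P,a,b,xy,.06 if k in('jug','plate') else .045))
# tiles: white mask, height ~10mm
g=c['pixels'].min(-1)
m=((P[...,2]>.005)&(P[...,2]<.016)&(g>150)).astype(np.uint8); m[:,270:]=0;m[:140]=0;m[200:]=0;m[:,:140]=0
q=P[m>0][:,:2].astype(np.float32); print('tiles',cv2.minAreaRect(q),len(q),q.mean(0))
m=((P[...,2]>.035)&(P[...,2]<.06)&(g>100)).astype(np.uint8);m[:,:300]=0;m[:,385:]=0;m[:140]=0;m[215:]=0
q=P[m>0][:,:2].astype(np.float32); print('stirrer',cv2.minAreaRect(q))
im=cv2.imread('pics/top0.png');cv2.imwrite('pics/crop.png',cv2.resize(im[195:325,65:235],None,fx=4,fy=4,interpolation=cv2.INTER_CUBIC))
E
```

```text
[-0.02039242  0.5186948   1.02400247] [[0.03, -0.999, 0.017], [-0.993, -0.032, -0.112], [0.113, -0.013, -0.994]] 421.8884000730835
beaker [0.382 0.344 0.005] [3.824e-01 3.310e-01 2.850e-02 6.860e-02 1.560e+02]
blueN [0.491 0.344 0.005] [4.848e-01 3.321e-01 2.850e-02 6.920e-02 1.480e+02]
blueW [0.384 0.452 0.004] [3.841e-01 4.343e-01 2.850e-02 6.900e-02 1.610e+02]
blueS [0.294 0.244 0.004] [2.987e-01 2.370e-01 2.830e-02 6.960e-02 1.330e+02]
orange [0.278 0.393 0.005] [2.808e-01 3.775e-01 2.860e-02 6.870e-02 1.580e+02]
bottle [0.407 0.168 0.095] [4.064e-01 1.714e-01 1.400e-02 9.530e-02 1.200e+02]
cover [0.434 0.012 0.027] [4.342e-01 1.240e-02 4.490e-02 5.200e-03 5.740e+02]
knob [0.434 0.012 0.027] [4.342e-01 1.290e-02 8.700e-03 2.780e-02 4.000e+01]
crucible [ 0.403 -0.171  0.004] [ 4.026e-01 -1.651e-01  2.240e-02  3.570e-02  8.300e+01]
jar [ 0.42  -0.352  0.051] [ 4.201e-01 -3.498e-01  2.670e-02  5.010e-02  3.750e+02]
plate [ 0.602 -0.168  0.05 ] [ 6.017e-01 -1.674e-01  5.950e-02  5.020e-02  1.463e+03]
jug [0.774 0.013 0.004] [7.555e-01 1.500e-02 4.530e-02 9.900e-02 1.760e+02]
tiles ((0.6101314425468445, 0.18899407982826233), (0.2702445685863495, 0.09027208387851715), 84.33680725097656) 3604 [0.6095944  0.18843007]
stirrer ((0.5950139760971069, -0.16804561018943787), (0.13045167922973633, 0.14479726552963257), 85.74758911132812)
```

View pics/crop.png

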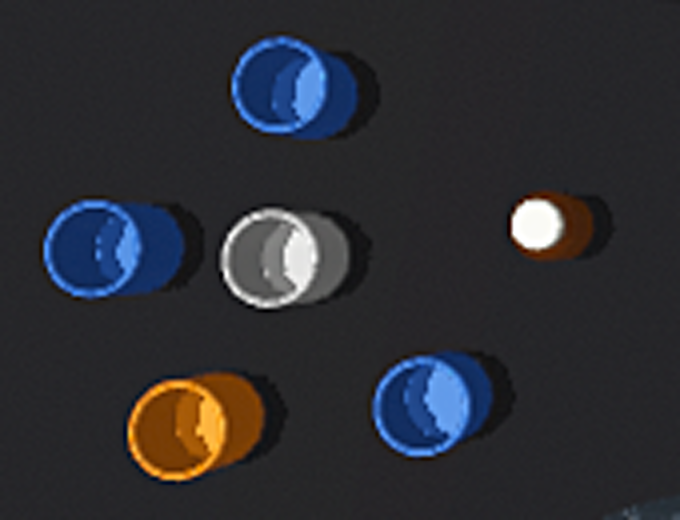

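The crop shows the steel beaker in the centre at crop (270,258), with three blue and one orange around it. All measured heights and diameters match the descriptions. I'll grip the beaker with the present tool yaw, since the fingers clear its neighbours.

```bash
cat > go.py <<'E'
import sys
from h import *
from scipy.spatial.transform import Rotation as Ro
def go(*tg):
    o=ctrl.get_obs(); w=o['eef_rot']; R=Ro.from_quat([*w[1:],w[0]]).as_matrix()
    print('t',o['time_s'],'pos',o['eef_pos'].round(4),'yaw_y',np.degrees(np.arctan2(R[1,1],R[0,1])).round(1),'zaxis',R[:,2].round(3),'open',round(float(o['opening']),2))
    for t in tg: print(t,'->',((np.array(t)-o['eef_pos'])@R*100).round(2))
if __name__=='__main__':
    a=list(map(float,sys.argv[1:])); go(*[tuple(a[i:i+3]) for i in range(0,len(a),3)])
E
python3 -c "from bench import ctrl;print(ctrl.tip_reach)"
python3 go.py .36 -.34 .2555 .45 -.12 .2555 .44 .1 .2555 .382 .331 .2555 .382 .331 .2555
```

```text
0.025
t 0.1 pos [ 0.2094 -0.535   0.2555] yaw_y -68.6 zaxis [-0.     0.002 -1.   ] open 1.0
(0.36, -0.34, 0.2555) -> [ 2.113e+01 -1.268e+01  2.000e-02]
(0.45, -0.12, 0.2555) -> [ 37.53 -29.89   0.05]
(0.44, 0.1, 0.2555) -> [ 44.61 -50.74   0.09]
(0.382, 0.331, 0.2555) -> [ 47.62 -74.37   0.13]
(0.382, 0.331, 0.2555) -> [ 47.62 -74.37   0.13]
```

Request:
servo_tool(
  motion=[
    [[21,-12.7,0,0,-1],[21,-12.7,0,0,-1],[21,-12.7,0,0,-1],[21,-12.7,0,0,-1],[21,-12.7,0,0,-1]],
  ],
)

```text
time_s: 0.6
eef_pos: [0.3596, -0.3386, 0.256]
eef_rot: [-0.0, 0.983, 0.185, 0.0]
wrist_force: [0.6, 0.2, -1.2]
opening: 1.002
grasp_force: 0.0
```

Request:
servo_tool(
  motion=[
    [[16.4,-17.2,0,0,-1],[16.4,-17.2,0,0,-1],[16.4,-17.2,0,0,-1],[16.4,-17.2,0,0,-1],[16.4,-17.2,0,0,-1]],
  ],
)

```text
time_s: 1.1
eef_pos: [0.4491, -0.118, 0.2561]
eef_rot: [-0.0, 0.983, 0.186, 0.0]
wrist_force: [-0.3, 0.5, 0.5]
opening: 0.999
grasp_force: 0.0
```

Request:
servo_tool(
  motion=[
    [[7,-20.8,0,0,-1],[7,-20.8,0,0,-1],[7,-20.8,0,0,-1],[7,-20.8,0,0,-1],[7,-20.8,0,0,-1]],
  ],
)

```text
time_s: 1.6
eef_pos: [0.4371, 0.102, 0.2561]
eef_rot: [-0.001, 0.982, 0.187, -0.0]
wrist_force: [0.3, -1.0, 0.1]
opening: 0.997
grasp_force: 0.0
```

Request:
servo_tool(
  motion=[
    [[3,-23.6,0,0,-1],[3,-23.6,0,0,-1],[3,-23.6,0,0,-1],[3,-23.6,0,0,-1],[3,-23.6,0,0,-1]],
  ],
)

```text
time_s: 2.1
eef_pos: [0.3788, 0.3315, 0.2561]
eef_rot: [-0.0, 0.983, 0.186, -0.0]
wrist_force: [0.9, -0.1, 0.4]
opening: 0.999
grasp_force: 0.0
```

```bash
python3 go.py .382 .331 .12 .382 .331 .051; python3 - <<'E'
from h import *
from go import Ro
o=ctrl.get_obs();c=snap('wrist','w1.png');print(c['hand_eye'].round(4).tolist(),c['fx'],c['cx'],c['cy'])
E
```

```text
t 2.1 pos [0.3788 0.3315 0.2561] yaw_y -68.6 zaxis [-0.  0. -1.] open 1.0
(0.382, 0.331, 0.12) -> [ 0.28  0.17 13.61]
(0.382, 0.331, 0.051) -> [ 0.28  0.17 20.51]
[[0.0003, -0.947, -0.3211, 0.0822], [1.0, 0.0004, -0.0001, 0.0003], [0.0003, -0.3211, 0.947, -0.1167], [0.0, 0.0, 0.0, 1.0]] 342.75238688126393 276.0469563025509 215.4505081139928
```

```bash
cat >> m.py <<'E'
def wworld(o,c):
    from go import Ro
    w=o['eef_rot'];R=Ro.from_quat([*w[1:],w[0]]).as_matrix()
    v,u=np.mgrid[:420,:560]; d=c['depth']
    P=np.stack([(u-c['cx'])/c['fx']*d,(v-c['cy'])/c['fy']*d,d],-1);H=c['hand_eye']
    W=(P@H[:3,:3].T+H[:3,3])@R.T+o['eef_pos']; W[d==0]=-9; return W
E
python3 - <<'E'
from m import *
P=wworld(ctrl.get_obs(),dict(np.load('pics/w1.npz')));print(fit(P,.064,.078,(.382,.331),.045),fit(P,.06,.08,(.485,.332),.045))
E
```

```text
[3.812e-01 3.355e-01 2.800e-02 6.900e-02 6.950e+02] [4.835e-01 3.368e-01 2.800e-02 6.880e-02 9.600e+02]
```

Request:
servo_tool(
  motion=[
    [[0.3,0.2,4,0,-1],[0.3,0.2,8,0,-1],[0.3,0.2,11,0,-1],[0.3,0.2,13.6,0,-1],[0.3,0.2,13.6,0,-1]],
  ],
)

```text
time_s: 2.65
eef_pos: [0.3809, 0.3267, 0.1164]
eef_rot: [0.001, 0.983, 0.185, -0.004]
wrist_force: [-1.0, -0.2, -0.6]
opening: 1.002
grasp_force: 0.0
```

Request:
servo_tool(
  motion=[
    [[0,0,0,0,-1],[0,0,0,0,-1],[0,0,0,0,-1],[0,0,0,0,-1]],
  ],
)

```text
time_s: 3.05
eef_pos: [0.3846, 0.3287, 0.1216]
eef_rot: [-0.0, 0.983, 0.185, 0.001]
wrist_force: [0.2, -0.6, 0.4]
opening: 1.002
grasp_force: 0.0
```

```bash
python3 go.py .382 .331 .051; python3 - <<'E'
from m import *
o=ctrl.get_obs();print(o['dq'].round(3));c=snap('wrist','w2.png');P=wworld(o,c);print(fit(P,.064,.078,(.382,.331),.045),fit(P,.06,.08,(.485,.332),.045))
E
```

```text
t 3.05 pos [0.3846 0.3287 0.1216] yaw_y -68.6 zaxis [ 0.002  0.001 -1.   ] open 1.0
(0.382, 0.331, 0.051) -> [-0.17 -0.31  7.06]
[ 0.002  0.005  0.006 -0.002 -0.003  0.001]
[3.826e-01 3.309e-01 2.840e-02 6.880e-02 2.127e+03] [4.852e-01 3.322e-01 2.800e-02 6.860e-02 3.565e+03]
```

Wrist and top cameras now agree at (0.3826, 0.3309). Lower and grip.

Request:
servo_tool(
  motion=[
    [[-0.2,-0.3,2,0,-1],[-0.2,-0.3,4,0,-1],[-0.2,-0.3,6,0,-1],[-0.2,-0.3,7,0,-1],[-0.2,-0.3,7,0,-1]],
  ],
)

```text
time_s: 3.6
eef_pos: [0.38, 0.3299, 0.0493]
eef_rot: [0.0, 0.983, 0.185, -0.001]
wrist_force: [-0.0, 0.4, 0.7]
opening: 1.006
grasp_force: 0.0
```

Request:
servo_tool(
  motion=[
    [[0,0,0,0,-1],[0,0,0,0,-1],[0,0,0,0,1],[0,0,0,0,1],[0,0,0,0,1]],
  ],
)

```text
time_s: 4.1
eef_pos: [0.3813, 0.3307, 0.0514]
eef_rot: [-0.0, 0.983, 0.185, 0.001]
wrist_force: [-1.7, -0.8, 7.7]
opening: 0.652
grasp_force: 63.0
```

Request:
servo_tool(
  motion=[
    [[0,0,0,0,1],[0,0,0,0,1],[0,0,0,0,1],[0,0,0,0,1],[0,0,0,0,1]],
  ],
)

```text
time_s: 4.6
eef_pos: [0.3813, 0.3307, 0.0514]
eef_rot: [-0.0, 0.983, 0.185, 0.001]
wrist_force: [-2.8, -1.6, 7.8]
opening: 0.65
grasp_force: 63.0
```

Request:
servo_tool(
  motion=[
    [[0,0,-2,0,1],[0,0,-5,0,1],[0,0,-9,0,1],[0,0,-13,0,1],[0,0,-16,0,1]],
  ],
)

```text
time_s: 5.1
eef_pos: [0.3812, 0.3306, 0.213]
eef_rot: [-0.0, 0.983, 0.185, 0.001]
wrist_force: [0.5, 0.4, -0.9]
opening: 0.651
grasp_force: 63.8
```

```bash
python3 go.py .47 .15 .211 .55 -.02 .211 .601 -.168 .211; python3 -c "
from bench import ctrl;o=ctrl.get_obs();print(o['wrist_force'],o['grasp_force'])"
```

```text
t 5.1 pos [0.3812 0.3306 0.213 ] yaw_y -68.6 zaxis [ 0.002  0.001 -1.   ] open 0.65
(0.47, 0.15, 0.211) -> [ 1.69 20.06  0.2 ]
(0.55, -0.02, 0.211) -> [ 2.94 38.8   0.2 ]
(0.601, -0.168, 0.211) -> [ 2.3  54.44  0.19]
[ 0.46877362  0.35987178 -0.91939748] 63.778022825717926
```

Request:
servo_tool(
  motion=[
    [[0.2,2,0,0,1],[0.5,5,0,0,1],[0.8,9,0,0,1],[1.2,13,0,0,1],[1.6,17,0,0,1]],
  ],
)

```text
time_s: 5.6
eef_pos: [0.4579, 0.1766, 0.2105]
eef_rot: [-0.0, 0.983, 0.186, 0.0]
wrist_force: [0.4, 0.3, -0.6]
opening: 0.652
grasp_force: 63.8
```

Request:
servo_tool(
  motion=[
    [[0.2,4,0,0,1],[0.4,8,0,0,1],[0.6,12,0,0,1],[0.8,16,0,0,1],[1,20,0,0,1]],
  ],
)

```text
time_s: 6.1
eef_pos: [0.5401, -0.0063, 0.2103]
eef_rot: [-0.0, 0.983, 0.185, 0.0]
wrist_force: [1.5, 0.8, -1.0]
opening: 0.65
grasp_force: 63.8
```

Request:
servo_tool(
  motion=[
    [[-0.1,4,0,0,1],[-0.2,8,0,0,1],[-0.2,12,0,0,1],[-0.3,15,0,0,1],[-0.3,17,0,0,1]],
  ],
)

```text
time_s: 6.6
eef_pos: [0.5992, -0.1666, 0.2101]
eef_rot: [0.0, 0.983, 0.184, -0.0]
wrist_force: [0.2, 0.4, -1.0]
opening: 0.65
grasp_force: 63.8
```

Request:
servo_tool(
  motion=[
    [[0,0.2,0,0,1],[0,0.4,1,0,1],[0,0.4,3,0,1],[0,0.4,4,0,1],[0,0.4,4,0,1]],
  ],
)

```text
time_s: 7.1
eef_pos: [0.5987, -0.1661, 0.1677]
eef_rot: [-0.002, 0.983, 0.186, -0.002]
wrist_force: [-0.5, 1.2, -1.5]
opening: 0.651
grasp_force: 63.8
```

Request:
servo_tool(
  motion=[
    [[0,0,0,0,1],[0,0,0,0,1],[0,0,0,0,1]],
  ],
)

```text
time_s: 7.4
eef_pos: [0.6009, -0.1679, 0.1714]
eef_rot: [0.001, 0.983, 0.185, 0.001]
wrist_force: [1.0, -1.3, -0.5]
opening: 0.655
grasp_force: 63.8
```

```bash
python3 go.py .602 -.168 .103; python3 - <<'E'
from m import *
o=ctrl.get_obs();c=snap('wrist','w3.png');P=wworld(o,c);print(fit(P,o['eef_pos'][2]+.012,o['eef_pos'][2]+.03,o['eef_pos'],.032))
q=P[(np.abs(P[...,2]-.05)<.004)&(np.hypot(P[...,0]-.602,P[...,1]+.168)<.07)];print(len(q),q.min(0),q.max(0))
E
```

```text
t 7.4 pos [ 0.6009 -0.1679  0.1714] yaw_y -68.6 zaxis [ 0.002 -0.001 -1.   ] open 0.65
(0.602, -0.168, 0.103) -> [0.09 0.04 6.84]
[ 6.025e-01 -1.673e-01  3.160e-02  1.881e-01  6.586e+03]
10651 [ 0.55699903 -0.22395549  0.04610497] [ 0.65794527 -0.11454816  0.05172973]
```

View pics/w3.png

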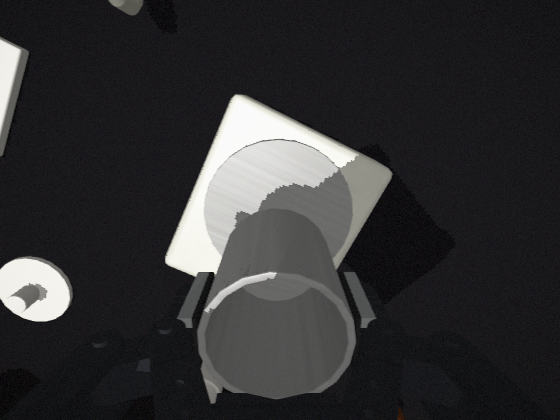

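Wrist view: beaker upright in the jaws, rim centre about (278,335), and the plate behind it at about (278,210). Plate centre is about (0.603, -0.169), so I lower there.

Request:
servo_tool(
  motion=[
    [[0.1,0.1,2,0,1],[0.1,0.1,4,0,1],[0.1,0.1,5.5,0,1],[0.1,0.1,6.3,0,1],[0.1,0.1,6.5,0,1]],
  ],
)

```text
time_s: 7.95
eef_pos: [0.6012, -0.1682, 0.1043]
eef_rot: [-0.001, 0.983, 0.185, -0.001]
wrist_force: [0.1, 0.4, -1.2]
opening: 0.651
grasp_force: 63.8
```

Request:
servo_tool(
  motion=[
    [[0,0,0,0,1],[0,0,0,0,1],[0,0,0.1,0,1],[0,0,0.2,0,1],[0,0,0.3,0,1]],
  ],
)

```text
time_s: 8.45
eef_pos: [0.6019, -0.1685, 0.1026]
eef_rot: [0.0, 0.983, 0.185, 0.0]
wrist_force: [0.6, -0.4, -1.0]
opening: 0.652
grasp_force: 63.8
```

Request:
servo_tool(
  motion=[
    [[0,0,0,0,1],[0,0,0,0,1],[0,0,0,0,1]],
  ],
)

```text
time_s: 8.75
eef_pos: [0.6017, -0.1684, 0.1023]
eef_rot: [0.0, 0.983, 0.185, 0.0]
wrist_force: [0.7, 0.2, -0.3]
opening: 0.649
grasp_force: 63.8
```

Request:
servo_tool(
  motion=[
    [[0,0,0.1,0,1],[0,0,0.1,0,1],[0,0,0.1,0,-1],[0,0,0.1,0,-1],[0,0,0.1,0,-1]],
  ],
)

```text
time_s: 9.25
eef_pos: [0.6018, -0.1685, 0.1013]
eef_rot: [0.0, 0.983, 0.185, 0.0]
wrist_force: [0.0, -1.3, -0.0]
opening: 0.998
grasp_force: 0.0
```

Request:
servo_tool(
  motion=[
    [[0,0,0,0,-1],[0,0,-2,0,-1],[0,0,-5,0,-1],[0,0,-8,0,-1],[0,0,-11,0,-1]],
  ],
)

```text
time_s: 9.75
eef_pos: [0.6015, -0.1683, 0.2123]
eef_rot: [-0.0, 0.983, 0.185, -0.0]
wrist_force: [-0.5, -0.9, 0.5]
opening: 1.002
grasp_force: 0.0
```

```bash
python3 go.py .434 .0127 .212 .434 .0127 .09 .434 .0127 .034
```

```text
t 9.75 pos [ 0.6015 -0.1683  0.2123] yaw_y -68.6 zaxis [-0.  0. -1.] open 1.0
(0.434, 0.0127, 0.212) -> [ -9.01 -22.96   0.04]
(0.434, 0.0127, 0.09) -> [ -9.   -22.96  12.24]
(0.434, 0.0127, 0.034) -> [ -9.   -22.96  17.84]
```

Request:
servo_tool(
  motion=[
    [[-3,-8,0,0,0],[-6,-15,0,0,0],[-8,-20,0,0,0],[-9,-23,0,0,0],[-9,-23,4,0,0]],
  ],
)

```text
time_s: 10.25
eef_pos: [0.4412, 0.0073, 0.1821]
eef_rot: [0.002, 0.983, 0.186, 0.004]
wrist_force: [2.4, 0.6, 0.4]
opening: 0.503
grasp_force: 0.0
```

Request:
servo_tool(
  motion=[
    [[0,0,3,0,0],[0,0,6,0,0],[0,0,6,0,0],[0,0,6,0,0],[0,0,6,0,0]],
  ],
)

```text
time_s: 10.75
eef_pos: [0.4415, 0.0059, 0.1205]
eef_rot: [0.001, 0.983, 0.185, 0.001]
wrist_force: [0.5, 0.4, -0.4]
opening: 0.501
grasp_force: 0.0
```

```bash
python3 go.py .434 .0127 .034; python3 - <<'E'
from m import *
o=ctrl.get_obs();print(o['dq'].round(3));c=snap('wrist','w4.png');P=wworld(o,c);print(fit(P,.001,.010,(.434,.0127),.04),fit(P,.012,.03,(.434,.0127),.015))
E
```

```text
t 10.75 pos [0.4415 0.0059 0.1205] yaw_y -68.7 zaxis [ 0.003 -0.001 -1.   ] open 0.5
(0.434, 0.0127, 0.034) -> [-0.47 -0.92  8.65]
[-0.002 -0.005 -0.003  0.001 -0.003  0.   ]
[4.358e-01 1.420e-02 3.690e-02 4.200e-03 5.785e+03] [4.356e-01 1.320e-02 9.000e-03 2.680e-02 6.700e+02]
```

Request:
servo_tool(
  motion=[
    [[-0.4,-0.9,2,0,0],[-0.4,-0.9,4,0,0],[-0.4,-0.9,6,0,0],[-0.4,-0.9,7.5,0,0],[-0.4,-0.9,8,0,0]],
  ],
)

```text
time_s: 11.3
eef_pos: [0.4332, 0.0131, 0.0387]
eef_rot: [-0.0, 0.983, 0.185, -0.0]
wrist_force: [-1.5, 0.2, 0.2]
opening: 0.507
grasp_force: 0.0
```

Request:
servo_tool(
  motion=[
    [[0,0,0,0,0],[0,0,0.2,0,0],[0,0,0.5,0,0],[0,0,0.5,0,0],[0,0,0.5,0,0]],
  ],
)

```text
time_s: 11.8
eef_pos: [0.4333, 0.0133, 0.0342]
eef_rot: [0.0, 0.983, 0.185, 0.0]
wrist_force: [-0.1, -0.6, -1.2]
opening: 0.499
grasp_force: 0.0
```

Request:
servo_tool(
  motion=[
    [[0,0,0,0,1],[0,0,0,0,1],[0,0,0,0,1],[0,0,0,0,1],[0,0,0,0,1]],
  ],
)

```text
time_s: 12.3
eef_pos: [0.4333, 0.0133, 0.0343]
eef_rot: [0.0, 0.983, 0.185, 0.0]
wrist_force: [-1.5, 1.4, 5.7]
opening: 0.181
grasp_force: 58.4
```

Request:
servo_tool(
  motion=[
    [[0,0,-1,0,1],[0,0,-3,0,1],[0,0,-6,0,1],[0,0,-10,0,1],[0,0,-14,0,1]],
  ],
)

```text
time_s: 12.8
eef_pos: [0.4324, 0.0135, 0.1755]
eef_rot: [-0.0, 0.983, 0.185, -0.0]
wrist_force: [2.2, -0.8, -0.6]
opening: 0.178
grasp_force: 58.6
```

Request:
servo_tool(
  motion=[
    [[0,0,-2,0,1],[0,0,-3,0,1],[0,0,-3,0,1],[0,0,-3,0,1],[0,0,-3,0,1]],
  ],
)

```text
time_s: 13.3
eef_pos: [0.432, 0.0135, 0.2023]
eef_rot: [-0.001, 0.983, 0.185, -0.001]
wrist_force: [-0.2, -0.0, -0.1]
opening: 0.181
grasp_force: 58.6
```

```bash
python3 go.py .603 -.169 .205;python3 - <<'E'
from m import *
o=ctrl.get_obs();c=snap('wrist','w5.png');P=wworld(o,c);p=o['eef_pos'];print(p)
m=(np.hypot(P[...,0]-p[0],P[...,1]-p[1])<.04)&(P[...,2]<p[2]-.02)&(P[...,2]>p[2]-.04)
q=P[m]-p;print(len(q),q.mean(0),q.min(0),q.max(0),np.linalg.lstsq(np.c_[q[:,:2],np.ones(len(q))],q[:,2],rcond=None)[0], cv2.minEnclosingCircle(q[:,:2].astype(np.float32)))
c=snap('scene','s5.png')
E
```

```text
t 13.3 pos [0.432  0.0135 0.2023] yaw_y -68.6 zaxis [-0.003  0.001 -1.   ] open 0.18
(0.603, -0.169, 0.205) -> [ 9.27 23.22 -0.34]
[0.43204581 0.01353166 0.20225571]
9037 [ 0.01174537  0.00413732 -0.02996426] [-0.0323841  -0.03350173 -0.03621142] [ 0.03577259  0.03399463 -0.02002611] [-0.013972   -0.00407519 -0.02978329] ((0.0015476978151127696, 0.0003038235299754888), 0.03438451141119003)
```

View pics/w5.png

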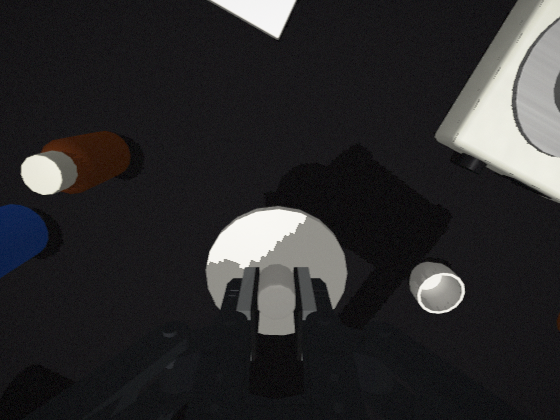

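Cover hangs level from the jaws, disc centre at (277,270). Now I measure where the beaker actually stands.

```bash
python3 - <<'E'
from m import *
c=snap('top','t5.png');P=world(c);print(fit(P,.11,.13,(.603,-.169),.045))
q=P[(P[...,2]>.046)&(P[...,2]<.056)&(np.hypot(P[...,0]-.602,P[...,1]+.168)<.09)]
g=c['pixels'].max(-1)
E
```

```text
[ 6.034e-01 -1.677e-01  2.840e-02  1.186e-01  1.390e+02]
```

Request:
servo_tool(
  motion=[
    [[0.8,2,0,0,1],[2,5,0,0,1],[3.6,9,0,0,1],[5.2,13,0,0,1],[6.8,17,0,0,1]],
  ],
)

```text
time_s: 13.95
eef_pos: [0.5591, -0.1214, 0.203]
eef_rot: [-0.0, 0.983, 0.185, -0.0]
wrist_force: [0.3, 1.1, -1.3]
opening: 0.184
grasp_force: 58.6
```

Request:
servo_tool(
  motion=[
    [[1.2,3,0,0,1],[2,5,0,0,1],[2.4,6,0,0,1],[2.4,6,0,0,1],[2.4,6,0,0,1]],
  ],
)

```text
time_s: 14.45
eef_pos: [0.6018, -0.1665, 0.2032]
eef_rot: [-0.001, 0.983, 0.185, -0.001]
wrist_force: [0.3, 0.2, -1.2]
opening: 0.181
grasp_force: 58.6
```

Request:
servo_tool(
  motion=[
    [[0,0,0,0,1],[0,0,0,0,1],[0,0,0,0,1]],
  ],
)

```text
time_s: 14.75
eef_pos: [0.6023, -0.1667, 0.2042]
eef_rot: [0.0, 0.983, 0.186, 0.0]
wrist_force: [-0.5, -0.6, 0.5]
opening: 0.183
grasp_force: 58.6
```

```bash
python3 go.py .6015 -.169 .165;python3 - <<'E'
from m import *
o=ctrl.get_obs();c=snap('wrist','w6.png');P=wworld(o,c);p=o['eef_pos']
m=(np.hypot(P[...,0]-p[0],P[...,1]-p[1])<.04)&(P[...,2]<p[2]-.02)&(P[...,2]>p[2]-.04)
q=P[m]-p;print(cv2.minEnclosingCircle(q[:,:2].astype(np.float32)))
E
```

```text
t 14.75 pos [ 0.6023 -0.1667  0.2042] yaw_y -68.6 zaxis [ 0. -0. -1.] open 0.18
(0.6015, -0.169, 0.165) -> [-0.16  0.18  3.92]
((0.0017145462334156036, 0.00022593703761231154), 0.03429295867681503)
```

Request:
servo_tool(
  motion=[
    [[-0.1,0.1,1,0,1],[-0.1,0.1,2.5,0,1],[-0.1,0.1,4,0,1],[-0.1,0.1,4.5,0,1],[-0.1,0.1,4.7,0,1]],
  ],
)

```text
time_s: 15.3
eef_pos: [0.6011, -0.1683, 0.1549]
eef_rot: [-0.001, 0.983, 0.185, -0.001]
wrist_force: [-0.3, -0.1, -0.3]
opening: 0.18
grasp_force: 58.6
```

Request:
servo_tool(
  motion=[
    [[0,0,0,0,1],[0,0,0,0,1],[0,0,0.1,0,1],[0,0,0.2,0,1],[0,0,0.2,0,1]],
  ],
)

```text
time_s: 15.8
eef_pos: [0.602, -0.1687, 0.155]
eef_rot: [0.0, 0.983, 0.185, 0.0]
wrist_force: [0.4, 0.4, -1.1]
opening: 0.182
grasp_force: 58.6
```

Request:
servo_tool(
  motion=[
    [[0,0,0,0,1],[0,0,0,0,1],[0,0,0,0,1]],
  ],
)

```text
time_s: 16.1
eef_pos: [0.602, -0.1687, 0.1549]
eef_rot: [0.0, 0.983, 0.185, 0.0]
wrist_force: [-0.0, 0.8, 0.2]
opening: 0.18
grasp_force: 58.6
```

Request:
servo_tool(
  motion=[
    [[0,-0.1,0,0,1],[0,-0.1,0.1,0,1],[0,-0.1,0.1,0,1],[0,-0.1,0.1,0,1]],
  ],
)

```text
time_s: 16.5
eef_pos: [0.6018, -0.1677, 0.1543]
eef_rot: [0.0, 0.983, 0.185, 0.0]
wrist_force: [0.3, 0.1, 3.1]
opening: 0.185
grasp_force: 58.7
```

Request:
servo_tool(
  motion=[
    [[0,0,0,0,0.4],[0,0,0,0,0],[0,0,0,0,0],[0,0,0,0,0]],
  ],
)

```text
time_s: 16.9
eef_pos: [0.6015, -0.1678, 0.1537]
eef_rot: [-0.0, 0.983, 0.185, -0.0]
wrist_force: [0.0, 0.2, -0.4]
opening: 0.502
grasp_force: 0.0
```

Request:
servo_tool(
  motion=[
    [[0,0,-1,0,0],[0,0,-3,0,0],[0,0,-6,0,0],[0,0,-9,0,0],[0,0,-9,0,0]],
  ],
)

```text
time_s: 17.4
eef_pos: [0.6042, -0.169, 0.2503]
eef_rot: [0.003, 0.983, 0.185, 0.004]
wrist_force: [0.4, -0.4, 0.8]
opening: 0.502
grasp_force: 0.0
```

```bash
python3 go.py .52 -.19 .244 .4026 -.1651 .11;python3 - <<'E'
from m import *
o=ctrl.get_obs();c=snap('wrist','w7.png');P=wworld(o,c)
for z in((.122,.13),(.14,.152),(.11,.1195)):print(z,fit(P,*z,(.603,-.168),.045))
E
```

```text
t 17.4 pos [ 0.6042 -0.169   0.2503] yaw_y -68.6 zaxis [ 0.009 -0.004 -1.   ] open 0.5
(0.52, -0.19, 0.244) -> [-8.61 -1.11  0.57]
(0.4026, -0.1651, 0.11) -> [-18.72  -7.8   13.85]
(0.122, 0.13) [ 6.035e-01 -1.679e-01  3.430e-02  1.242e-01  5.442e+03]
(0.14, 0.152) [ 6.037e-01 -1.677e-01  9.100e-03  1.470e-01  5.360e+02]
(0.11, 0.1195) [ 0.6231 -0.165   0.0273  0.1193  8.    ]
```

View pics/w7.png

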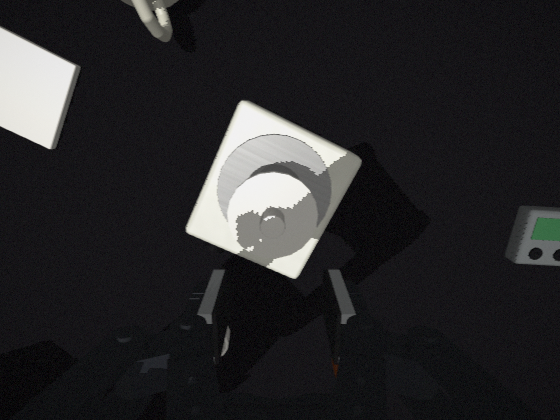

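Cover sits at (0.6035, −0.168) at z≈0.124, centred on the beaker (knob at (272,224)). On to the crucible, turning the jaws across the tile strip.

Request:
servo_tool(
  motion=[
    [[-4,-1.6,0,-8,-1],[-8,-3.2,0,-16,-1],[-12.5,-5,0,-24,-1],[-16.5,-6.8,0,-32,-1],[-18.7,-7.8,2,-40,-1]],
  ],
)

```text
time_s: 17.95
eef_pos: [0.3974, -0.1633, 0.2248]
eef_rot: [0.001, 0.859, 0.513, 0.0]
wrist_force: [0.6, 0.9, -0.2]
opening: 1.0
grasp_force: 0.0
```

Request:
servo_tool(
  motion=[
    [[0,0,3,-8,-1],[0,0,6,-16,-1],[0,0,10,-23,-1],[0,0,11,-23,-1],[0,0,11,-23,-1]],
  ],
)

```text
time_s: 18.45
eef_pos: [0.3976, -0.1621, 0.1123]
eef_rot: [-0.002, 0.742, 0.67, -0.0]
wrist_force: [-0.2, -0.7, 0.1]
opening: 1.0
grasp_force: 0.0
```

Request:
servo_tool(
  motion=[
    [[0,0,0,0,-1],[0,0,0,0,-1],[0,0,0,0,-1]],
  ],
)

```text
time_s: 18.75
eef_pos: [0.4001, -0.1639, 0.1154]
eef_rot: [0.001, 0.741, 0.671, 0.0]
wrist_force: [0.2, -0.2, -0.8]
opening: 0.999
grasp_force: 0.0
```

```bash
python3 go.py .4026 -.1651 .032;python3 - <<'E'
from m import *
o=ctrl.get_obs();c=snap('wrist','w8.png');P=wworld(o,c)
print(fit(P,.028,.042,(.4026,-.165),.035))
E
```

```text
t 18.75 pos [ 0.4001 -0.1639  0.1154] yaw_y -5.7 zaxis [ 0.002 -0.002 -1.   ] open 1.0
(0.4026, -0.1651, 0.032) -> [-0.08  0.24  8.34]
[ 4.032e-01 -1.650e-01  2.270e-02  3.460e-02  1.388e+03]
```

Request:
servo_tool(
  motion=[
    [[-0.1,0.3,2.5,0,-1],[-0.1,0.3,5,0,-1],[-0.1,0.3,7,0,-1],[-0.1,0.3,8,0,-1],[-0.1,0.3,8.3,0,-1]],
  ],
)

```text
time_s: 19.3
eef_pos: [0.4016, -0.1642, 0.0304]
eef_rot: [-0.001, 0.741, 0.671, -0.0]
wrist_force: [-0.1, -0.5, 0.1]
opening: 1.002
grasp_force: 0.0
```

Request:
servo_tool(
  motion=[
    [[0,0,0,0,-1],[0,0,0,0,-1],[0,0,0,0,1],[0,0,0,0,1],[0,0,0,0,1]],
  ],
)

```text
time_s: 19.8
eef_pos: [0.4022, -0.1647, 0.0314]
eef_rot: [0.0, 0.741, 0.671, 0.0]
wrist_force: [-4.9, 1.7, 39.4]
opening: 0.518
grasp_force: 45.4
```

Request:
servo_tool(
  motion=[
    [[0,0,0,0,1],[0,0,0,0,1]],
  ],
)

```text
time_s: 20.0
eef_pos: [0.4023, -0.1647, 0.0318]
eef_rot: [0.0, 0.741, 0.672, -0.0]
wrist_force: [-2.9, 1.9, 10.4]
opening: 0.51
grasp_force: 59.6
```

Request:
servo_tool(
  motion=[
    [[0,0,-1,0,1],[0,0,-3,0,1],[0,0,-6,0,1],[0,0,-9,0,1],[0,0,-12,0,1]],
  ],
)

```text
time_s: 20.5
eef_pos: [0.4017, -0.1643, 0.1525]
eef_rot: [0.0, 0.741, 0.671, 0.0]
wrist_force: [0.8, 0.3, -0.6]
opening: 0.506
grasp_force: 60.9
```

```bash
python3 go.py .6101 .189 .152; python3 - <<'E'
from m import *
c=snap('top','t9.png');P=world(c);print(fit(P,.111,.119,(.603,-.169),.045),fit(P,.121,.13,(.603,-.169),.045),fit(P,.09,.11,(.406,.171),.03),fit(P,.042,.06,(.42,-.35),.045))
E
```

```text
t 20.5 pos [ 0.4017 -0.1643  0.1525] yaw_y -5.6 zaxis [ 0.  0. -1.] open 0.51
(0.6101, 0.189, 0.152) -> [37.21 17.26  0.05]
None [ 6.033e-01 -1.670e-01  3.430e-02  1.251e-01  5.960e+02] [4.061e-01 1.713e-01 1.390e-02 9.520e-02 1.160e+02] [ 4.316e-01 -3.584e-01  2.140e-02  5.020e-02  8.700e+01]
```

Request:
servo_tool(
  motion=[
    [[1.8,0.8,0,0,1],[4.5,2,0,0,1],[8,3.7,0,0,1],[12,5.6,0,0,1],[16,7.4,0,0,1]],
  ],
)

```text
time_s: 21.05
eef_pos: [0.4921, -0.0112, 0.1515]
eef_rot: [0.0, 0.741, 0.671, 0.0]
wrist_force: [0.5, -0.2, 0.2]
opening: 0.508
grasp_force: 60.9
```

Request:
servo_tool(
  motion=[
    [[4,1.9,0,0,1],[8,3.8,0,0,1],[12,5.6,0,0,1],[16,7.4,0,0,1],[19,8.8,0,0,1]],
  ],
)

```text
time_s: 21.55
eef_pos: [0.5983, 0.1704, 0.1512]
eef_rot: [0.0, 0.741, 0.672, 0.0]
wrist_force: [0.4, 0.1, 0.6]
opening: 0.512
grasp_force: 60.9
```

Request:
servo_tool(
  motion=[
    [[1.5,0.7,0,0,1],[2.2,1.1,0,0,1],[2.2,1.1,2,0,1],[2.2,1.1,4,0,1],[2.2,1.1,5,0,1]],
  ],
)

```text
time_s: 22.05
eef_pos: [0.6093, 0.1879, 0.0991]
eef_rot: [-0.001, 0.741, 0.671, -0.001]
wrist_force: [-1.1, 0.2, -0.2]
opening: 0.508
grasp_force: 61.0
```

Request:
servo_tool(
  motion=[
    [[0,0,0,0,1],[0,0,0,0,1],[0,0,0,0,1],[0,0,0,0,1]],
  ],
)

```text
time_s: 22.45
eef_pos: [0.6114, 0.1886, 0.1022]
eef_rot: [0.001, 0.741, 0.671, 0.001]
wrist_force: [0.2, -0.6, -0.6]
opening: 0.506
grasp_force: 61.0
```

```bash
python3 go.py .6101 .189 .045;python3 - <<'E'
from m import *
o=ctrl.get_obs();c=snap('wrist','w9.png');P=wworld(o,c);p=o['eef_pos']
print('cruc rel',fit(P,p[2]-.005,p[2]+.012,p,.027)[:4]-[*p,0])
m=(abs(P[...,2]-.01)<.006)&(P[...,0]>.5)&(P[...,0]<.72)&(P[...,1]>0)&(P[...,1]<.36)&(c['pixels'].min(-1)>60)
q=P[m];print(len(q),np.median(q[:,2]),cv2.minAreaRect(q[:,:2].astype(np.float32)))
E
```

```text
t 22.45 pos [0.6114 0.1886 0.1022] yaw_y -5.7 zaxis [ 0.002  0.    -1.   ] open 0.51
(0.6101, 0.189, 0.045) -> [ 0.02 -0.15  5.72]
cruc rel [ 0.00025878  0.00216117 -0.07585387  0.1046    ]
42831 0.009168211768094167 ((0.610701858997345, 0.18769671022891998), (0.2679646909236908, 0.09035612642765045), 84.1771469116211)
```

View pics/w9.png

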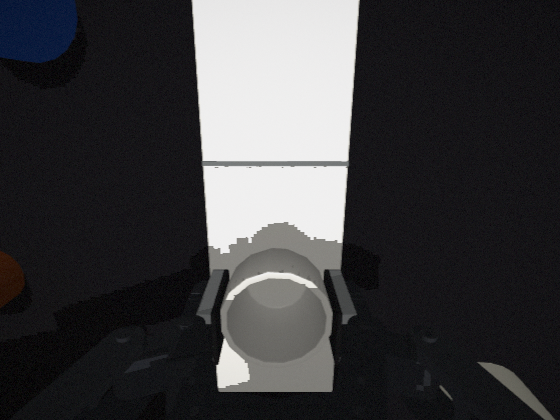

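Wrist view: crucible upright in the jaws (278,318), over the tile whose far joint is at (276,163). I check the joint's position against the tile centre.

```bash
python3 - <<'E'
from m import *
o=ctrl.get_obs();c=dict(np.load('pics/w9.npz'));P=wworld(o,c)
j=P[161:166,260:290].reshape(-1,3).mean(0);print('joint',j,'pred mid',j[:2]-.045*np.array([.0987,.995]))
for v in(60,120,200):
    r=P[v];k=(abs(r[:,2]-.01)<.006)&(c['pixels'][v].min(-1)>60);print(v,r[k].min(0),r[k].max(0))
c=dict(np.load('pics/top0.npz'));P=world(c);m=(abs(P[...,2]-.01)<.006);g=c['pixels'].min(-1).astype(int)
for v in(165,170,180):print(v,[(u,g[v,u],P[v,u,:2].round(4).tolist()) for u in range(178,225) if g[v,u]<210 ])
E
```

```text
joint [ 0.5506279   0.1722718  -0.05067963] pred mid [0.5461864 0.1274968]
60 [0.57671554 0.2869617  0.0074755 ] [0.66550983 0.29570037 0.01064083]
120 [0.57361674 0.25465765 0.00633371] [0.66231216 0.26346018 0.01115239]
200 [0.56909583 0.20561313 0.00778179] [0.65715377 0.21465272 0.01027027]
165 [(184, np.int64(198), [0.625, 0.2337]), (185, np.int64(186), [0.6243, 0.2305]), (220, np.int64(178), [0.6279, 0.1416])]
170 [(183, np.int64(202), [0.6117, 0.2354]), (184, np.int64(190), [0.6115, 0.2325]), (219, np.int64(177), [0.6153, 0.1439])]
180 [(182, np.int64(182), [0.5859, 0.2367]), (218, np.int64(194), [0.5892, 0.1453])]
```

Request:
servo_tool(
  motion=[
    [[0,-0.1,1.5,0,1],[0,-0.1,3,0,1],[0,-0.1,4.5,0,1],[0,-0.1,5.4,0,1],[0,-0.1,5.7,0,1]],
  ],
)

```text
time_s: 23.0
eef_pos: [0.6079, 0.1886, 0.0418]
eef_rot: [-0.001, 0.741, 0.671, -0.002]
wrist_force: [-6.8, -1.9, 11.3]
opening: 0.507
grasp_force: 61.9
```

Request:
servo_tool(
  motion=[
    [[0,0,0,0,1],[0,0,0,0,1],[0,0,0.2,0,1],[0,0,0.2,0,1],[0,0,0.2,0,1]],
  ],
)

```text
time_s: 23.5
eef_pos: [0.6098, 0.1888, 0.042]
eef_rot: [0.0, 0.741, 0.671, 0.0]
wrist_force: [-0.5, 0.5, -0.8]
opening: 0.509
grasp_force: 61.0
```

Settled at the right height. Release and rise.

Request:
servo_tool(
  motion=[
    [[0,0,0,0,0.1],[0,0,0,0,-0.3],[0,0,0,0,-1],[0,0,0,0,-1]],
  ],
)

```text
time_s: 23.9
eef_pos: [0.6097, 0.1888, 0.042]
eef_rot: [0.0, 0.741, 0.671, 0.0]
wrist_force: [0.6, 0.5, 0.6]
opening: 0.952
grasp_force: 0.0
```

Request:
servo_tool(
  motion=[
    [[0,0,-1,0,-1],[0,0,-4,0,-1],[0,0,-8,0,-1],[0,0,-12,0,-1],[0,0,-16,0,-1]],
  ],
)

```text
time_s: 24.4
eef_pos: [0.6095, 0.1888, 0.2043]
eef_rot: [0.0, 0.741, 0.671, 0.0]
wrist_force: [0.8, 0.3, -0.3]
opening: 1.001
grasp_force: 0.0
```

```bash
python3 - <<'E'
from m import *
o=ctrl.get_obs();c=snap('wrist','w10.png');P=wworld(o,c)
print(fit(P,.038,.055,(.61,.189),.035))
E
python3 go.py .42 .02 .202 .42 -.35 .202
```

```text
[6.097e-01 1.884e-01 2.260e-02 4.470e-02 7.180e+02]
t 24.45 pos [0.6133 0.1894 0.2128] yaw_y -5.6 zaxis [ 0.012  0.001 -1.   ] open 1.0
(0.42, 0.02, 0.202) -> [-18.76 -17.59   0.82]
(0.42, -0.35, 0.202) -> [-55.58 -13.96   0.77]
```

Request:
servo_tool(
  motion=[
    [[-3.8,-3.5,0,0,-1],[-7.6,-7,0,0,-1],[-11,-10.5,0,0,-1],[-15,-14,0,0,-1],[-18.8,-17.6,0,0,-1]],
  ],
)

```text
time_s: 24.95
eef_pos: [0.4204, 0.0231, 0.2023]
eef_rot: [0.001, 0.741, 0.672, 0.0]
wrist_force: [-0.5, -1.8, 0.8]
opening: 0.999
grasp_force: 0.0
```

Request:
servo_tool(
  motion=[
    [[-4.6,0.4,0,0,-1],[-9.2,0.9,0,0,-1],[-13.8,1.4,0,0,-1],[-18.4,1.8,0,0,-1],[-23,2.3,0,0,-1]],
  ],
)

```text
time_s: 25.45
eef_pos: [0.4218, -0.2092, 0.2028]
eef_rot: [0.001, 0.741, 0.671, 0.0]
wrist_force: [1.1, -0.1, 0.3]
opening: 1.002
grasp_force: 0.0
```

Request:
servo_tool(
  motion=[
    [[-4.6,0.4,0,0,-1],[-9.2,0.9,0,0,-1],[-13.8,1.3,2,0,-1],[-13.8,1.3,5,0,-1],[-13.8,1.3,8,0,-1]],
  ],
)

```text
time_s: 25.95
eef_pos: [0.4214, -0.348, 0.1219]
eef_rot: [0.001, 0.742, 0.67, -0.0]
wrist_force: [1.5, 0.3, -0.2]
opening: 0.998
grasp_force: 0.0
```

Request:
servo_tool(
  motion=[
    [[0,0,0,0,-1],[0,0,0,0,-1],[0,0,0,0,-1],[0,0,0,0,-1]],
  ],
)

```text
time_s: 26.35
eef_pos: [0.4225, -0.3465, 0.1241]
eef_rot: [0.002, 0.741, 0.672, -0.0]
wrist_force: [-0.4, 0.4, -0.0]
opening: 1.003
grasp_force: 0.0
```

```bash
python3 - <<'E'
from m import *
o=ctrl.get_obs();c=snap('wrist','w11.png');P=wworld(o,c)
print(fit(P,.044,.06,(.42,-.35),.04))
E
python3 go.py .42 -.35 .034
```

```text
[ 4.205e-01 -3.510e-01  2.660e-02  4.910e-02  5.353e+03]
t 26.4 pos [ 0.4223 -0.3464  0.1238] yaw_y -5.6 zaxis [ 0.002 -0.003 -1.   ] open 1.0
(0.42, -0.35, 0.034) -> [-0.36 -0.22  8.98]
```

Request:
servo_tool(
  motion=[
    [[-0.4,-0.2,3,0,-1],[-0.4,-0.2,5.5,0,-1],[-0.4,-0.2,7.5,0,-1],[-0.4,-0.2,8.6,0,-1],[-0.4,-0.2,9,0,-1]],
  ],
)

```text
time_s: 26.9
eef_pos: [0.419, -0.3493, 0.0315]
eef_rot: [-0.0, 0.741, 0.672, 0.0]
wrist_force: [0.3, 0.0, -0.2]
opening: 0.998
grasp_force: 0.0
```

Request:
servo_tool(
  motion=[
    [[0,0,0,0,-1],[0,0,0,0,-1],[0,0,0,0,-0.5],[0,0,0,0,1],[0,0,0,0,1]],
  ],
)

```text
time_s: 27.4
eef_pos: [0.4197, -0.3502, 0.0331]
eef_rot: [0.001, 0.741, 0.671, -0.0]
wrist_force: [-0.8, 1.5, 5.7]
opening: 0.636
grasp_force: 63.1
```

Request:
servo_tool(
  motion=[
    [[0,0,0,0,1],[0,0,0,0,1],[0,0,0,0,1]],
  ],
)

```text
time_s: 27.7
eef_pos: [0.4197, -0.3502, 0.0331]
eef_rot: [0.001, 0.741, 0.671, -0.0]
wrist_force: [-0.8, 0.8, 5.6]
opening: 0.641
grasp_force: 63.1
```

Request:
servo_tool(
  motion=[
    [[0,0,-1,0,1],[0,0,-3,0,1],[0,0,-6,0,1],[0,0,-10,0,1],[0,0,-14,0,1]],
  ],
)

```text
time_s: 28.2
eef_pos: [0.4186, -0.349, 0.1733]
eef_rot: [-0.001, 0.741, 0.671, 0.0]
wrist_force: [0.3, -0.9, -1.7]
opening: 0.637
grasp_force: 63.5
```

```bash
python3 go.py .44 -.1 .17 .5 .12 .17 .619 .2786 .17 .42 -.35 .034
```

```text
t 28.2 pos [ 0.4186 -0.349   0.1733] yaw_y -5.6 zaxis [-0.001  0.001 -1.   ] open 0.64
(0.44, -0.1, 0.17) -> [24.99 -0.32  0.36]
(0.5, 0.12, 0.17) -> [47.47  3.49  0.37]
(0.619, 0.2786, 0.17) -> [64.42 13.78  0.38]
(0.42, -0.35, 0.034) -> [-0.1   0.16 13.93]
```

Request:
servo_tool(
  motion=[
    [[2,0,0,0,1],[5,-0.1,0,0,1],[9,-0.1,0,0,1],[13,-0.2,0,0,1],[17,-0.2,0,0,1]],
  ],
)

```text
time_s: 28.7
eef_pos: [0.4329, -0.1779, 0.1714]
eef_rot: [-0.001, 0.741, 0.671, -0.0]
wrist_force: [-0.4, -0.4, -1.3]
opening: 0.638
grasp_force: 63.5
```

Request:
servo_tool(
  motion=[
    [[4,0,0,0,1],[8,0,0,0,1],[12,0.3,0,0,1],[16,0.7,0,0,1],[20,1.4,0,0,1]],
  ],
)

```text
time_s: 29.2
eef_pos: [0.4663, 0.0196, 0.1716]
eef_rot: [-0.0, 0.741, 0.671, -0.0]
wrist_force: [1.2, 0.3, -1.0]
opening: 0.633
grasp_force: 63.5
```

Request:
servo_tool(
  motion=[
    [[4,1,0,0,1],[8,2.2,0,0,1],[12,3.8,0,0,1],[16,5.8,0,0,1],[19,7.8,0,0,1]],
  ],
)

```text
time_s: 29.7
eef_pos: [0.5631, 0.2017, 0.1713]
eef_rot: [-0.0, 0.74, 0.672, -0.0]
wrist_force: [1.8, -1.3, -1.0]
opening: 0.634
grasp_force: 63.5
```

Request:
servo_tool(
  motion=[
    [[3,1.8,0,0,1],[6,3.4,0,0,1],[8,4.5,0,0,1],[8.4,4.8,0,0,1],[8.4,4.8,0,0,1]],
  ],
)

```text
time_s: 30.2
eef_pos: [0.6188, 0.2782, 0.1709]
eef_rot: [-0.0, 0.741, 0.672, -0.001]
wrist_force: [0.5, 0.2, -1.4]
opening: 0.636
grasp_force: 63.5
```

Request:
servo_tool(
  motion=[
    [[0,0,2,0,1],[0,0,5,0,1],[0,0,7,0,1],[0,0,7,0,1],[0,0,7,0,1]],
  ],
)

```text
time_s: 30.7
eef_pos: [0.6192, 0.2769, 0.1021]
eef_rot: [-0.0, 0.741, 0.671, -0.001]
wrist_force: [-0.0, 0.3, -1.2]
opening: 0.633
grasp_force: 63.6
```

Request:
servo_tool(
  motion=[
    [[0,0,0,0,1],[0,0,0,0,1],[0,0,0,0,1]],
  ],
)

```text
time_s: 31.0
eef_pos: [0.6204, 0.2779, 0.1033]
eef_rot: [0.001, 0.741, 0.671, 0.001]
wrist_force: [0.5, 0.2, -1.3]
opening: 0.636
grasp_force: 63.6
```

```bash
python3 go.py .619 .2786 .0435; python3 - <<'E'
from m import *
o=ctrl.get_obs();c=snap('wrist','w12.png');P=wworld(o,c);p=o['eef_pos']
w=(c['pixels'].min(-1)>60);P[~w]=-9
print('jar rel',fit(P,p[2]+.008,p[2]+.022,p,.032)[:3]-[*p[:2],0])
for v in(40,100):
    r=P[v];k=(abs(r[:,2]-.01)<.006);print(v,r[k].min(0),r[k].max(0)) if k.any() else 0
E
```

```text
t 31.0 pos [0.6204 0.2779 0.1033] yaw_y -5.6 zaxis [ 0.002  0.001 -1.   ] open 0.64
(0.619, 0.2786, 0.0435) -> [ 0.05 -0.16  5.98]
jar rel [0.00033191 0.00358901 0.0313    ]
```

View pics/w12.png

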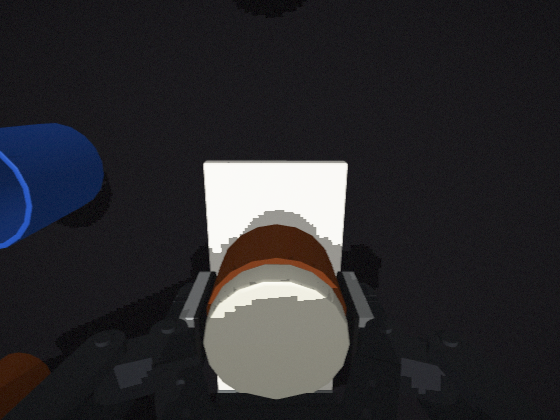

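Jar upright in jaws (277,335) over the left tile, whose far edge is at row 162. Lower.

Request:
servo_tool(
  motion=[
    [[0.1,-0.1,1.5,0,1],[0.1,-0.1,3,0,1],[0.1,-0.1,4.4,0,1],[0.1,-0.1,5.2,0,1],[0.1,-0.1,5.5,0,1]],
  ],
)

```text
time_s: 31.55
eef_pos: [0.6175, 0.2785, 0.0444]
eef_rot: [-0.001, 0.741, 0.671, -0.002]
wrist_force: [-0.1, 0.3, -0.9]
opening: 0.637
grasp_force: 63.6
```

Request:
servo_tool(
  motion=[
    [[0,0,0,0,1],[0,0,0.1,0,1],[0,0,0.2,0,1],[0,0,0.4,0,1],[0,0,0.4,0,1]],
  ],
)

```text
time_s: 32.05
eef_pos: [0.6191, 0.2789, 0.0432]
eef_rot: [0.0, 0.741, 0.671, 0.0]
wrist_force: [-0.3, -0.1, -1.2]
opening: 0.631
grasp_force: 63.7
```

Request:
servo_tool(
  motion=[
    [[0,0,0,0,1],[0,0,0,0,1],[0,0,0,0,1]],
  ],
)

```text
time_s: 32.35
eef_pos: [0.619, 0.2789, 0.0432]
eef_rot: [0.0, 0.741, 0.671, 0.0]
wrist_force: [1.4, -0.2, 0.4]
opening: 0.639
grasp_force: 63.7
```

Request:
servo_tool(
  motion=[
    [[0,0,0.05,0,1],[0,0,0.05,0,-0.4],[0,0,0.05,0,-1],[0,0,0.05,0,-1],[0,0,0.05,0,-1]],
  ],
)

```text
time_s: 32.85
eef_pos: [0.6187, 0.2788, 0.0423]
eef_rot: [-0.0, 0.741, 0.671, -0.0]
wrist_force: [0.6, 0.2, 0.4]
opening: 0.997
grasp_force: 0.0
```

Request:
servo_tool(
  motion=[
    [[0,0,-1,0,-1],[0,0,-4,0,-1],[0,0,-8,0,-1],[0,0,-12,0,-1],[0,0,-16,0,-1]],
  ],
)

```text
time_s: 33.35
eef_pos: [0.6187, 0.2788, 0.2048]
eef_rot: [0.0, 0.741, 0.671, 0.0]
wrist_force: [-0.3, 0.2, 0.3]
opening: 0.999
grasp_force: 0.0
```

```bash
python3 - <<'E'
from m import *
o=ctrl.get_obs();c=snap('wrist','w13.png');P=wworld(o,c)
print(fit(P,.054,.07,(.619,.279),.04),fit(P,.04,.05,(.61,.189),.035))
E
python3 go.py .4063 .1714 .202
```

```text
[6.193e-01 2.783e-01 2.660e-02 5.910e-02 3.201e+03] [6.102e-01 1.885e-01 2.300e-02 4.460e-02 6.220e+02]
t 33.4 pos [0.6223 0.2799 0.2137] yaw_y -5.6 zaxis [ 0.012  0.003 -1.   ] open 1.0
(0.4063, 0.1714, 0.202) -> [-12.92 -20.44   0.87]
```

Request:
servo_tool(
  motion=[
    [[-2.5,-4,0,0,-1],[-5.1,-8,0,0,-1],[-7.6,-12,0,0,-1],[-10.2,-16,0,0,-1],[-12.7,-20,0,0,-1]],
  ],
)

```text
time_s: 33.9
eef_pos: [0.4057, 0.1714, 0.2027]
eef_rot: [0.0, 0.741, 0.672, 0.0]
wrist_force: [-0.5, -0.8, 0.2]
opening: 1.0
grasp_force: 0.0
```

Request:
servo_tool(
  motion=[
    [[0,0,2,0,-1],[0,0,5,0,-1],[0,0,5,0,-1],[0,0,5,0,-1],[0,0,5,0,-1]],
  ],
)

```text
time_s: 34.4
eef_pos: [0.4084, 0.1724, 0.1537]
eef_rot: [0.001, 0.741, 0.672, 0.001]
wrist_force: [0.0, -0.2, -0.2]
opening: 0.999
grasp_force: 0.0
```

Request:
servo_tool(
  motion=[
    [[0,0,0,0,-1],[0,0,0,0,-1]],
  ],
)

```text
time_s: 34.6
eef_pos: [0.408, 0.1723, 0.1532]
eef_rot: [0.0, 0.741, 0.672, 0.001]
wrist_force: [-0.1, 0.4, -0.5]
opening: 1.0
grasp_force: 0.0
```

```bash
python3 - <<'E'
from m import *
o=ctrl.get_obs();c=snap('wrist','w14.png');P=wworld(o,c)
print(fit(P,.089,.105,(.406,.171),.025))
E
python3 go.py .4063 .1714 .056
```

```text
[4.070e-01 1.724e-01 1.410e-02 9.410e-02 1.791e+03]
t 34.65 pos [0.4078 0.1723 0.153 ] yaw_y -5.6 zaxis [ 0.001  0.    -1.   ] open 1.0
(0.4063, 0.1714, 0.056) -> [-0.1  -0.15  9.7 ]
```

Request:
servo_tool(
  motion=[
    [[-0.1,-0.1,3,0,-1],[-0.1,-0.1,6,0,-1],[-0.1,-0.1,8,0,-1],[-0.1,-0.1,9.3,0,-1],[-0.1,-0.1,9.7,0,-1]],
  ],
)

```text
time_s: 35.15
eef_pos: [0.4052, 0.1711, 0.0541]
eef_rot: [-0.001, 0.741, 0.671, -0.001]
wrist_force: [-0.8, 0.5, -0.0]
opening: 1.0
grasp_force: 0.0
```

Request:
servo_tool(
  motion=[
    [[0,0,0,0,-1],[0,0,0,0,-1],[0,0,0,0,-0.4],[0,0,0,0,-0.1],[0,0,0,0,1]],
  ],
)

```text
time_s: 35.65
eef_pos: [0.4065, 0.1713, 0.0559]
eef_rot: [0.0, 0.741, 0.671, 0.0]
wrist_force: [0.4, 0.9, -0.3]
opening: 0.514
grasp_force: 0.0
```

Request:
servo_tool(
  motion=[
    [[0,0,0,0,1],[0,0,0,0,1],[0,0,0,0,1],[0,0,0,0,1]],
  ],
)

```text
time_s: 36.05
eef_pos: [0.4067, 0.1713, 0.0561]
eef_rot: [0.0, 0.741, 0.671, 0.0]
wrist_force: [-0.9, -0.2, 5.7]
opening: 0.476
grasp_force: 60.0
```

Request:
servo_tool(
  motion=[
    [[0,0,-1,0,1],[0,0,-3,0,1],[0,0,-6,0,1],[0,0,-9,0,1],[0,0,-11,0,1]],
  ],
)

```text
time_s: 36.55
eef_pos: [0.4067, 0.1713, 0.1679]
eef_rot: [0.001, 0.741, 0.671, 0.001]
wrist_force: [0.4, 0.6, -1.9]
opening: 0.477
grasp_force: 60.9
```

```bash
python3 go.py .6012 .0994 .167
```

```text
t 36.55 pos [0.4067 0.1713 0.1679] yaw_y -5.6 zaxis [ 0.002  0.    -1.   ] open 0.48
(0.6012, 0.0994, 0.167) -> [-5.25 20.06  0.13]
```

Request:
servo_tool(
  motion=[
    [[-0.5,2,0,0,1],[-1.3,5,0,0,1],[-2.3,9,0,0,1],[-3.4,13,0,0,1],[-4.4,17,0,0,1]],
  ],
)

```text
time_s: 37.05
eef_pos: [0.5721, 0.1101, 0.1658]
eef_rot: [-0.0, 0.741, 0.672, -0.0]
wrist_force: [-0.7, 0.8, -1.0]
opening: 0.476
grasp_force: 60.9
```

Request:
servo_tool(
  motion=[
    [[-0.6,2,0,0,1],[-0.8,3,0,0,1],[-0.8,3,2,0,1],[-0.8,3,4,0,1],[-0.8,3,5,0,1]],
  ],
)

```text
time_s: 37.55
eef_pos: [0.5981, 0.1003, 0.1136]
eef_rot: [-0.001, 0.741, 0.672, -0.001]
wrist_force: [-0.6, 0.4, -2.3]
opening: 0.474
grasp_force: 61.1
```

Request:
servo_tool(
  motion=[
    [[0,0,0,0,1],[0,0,0,0,1],[0,0,0,0,1],[0,0,0,0,1]],
  ],
)

```text
time_s: 37.95
eef_pos: [0.6008, 0.0999, 0.1166]
eef_rot: [0.001, 0.741, 0.672, 0.001]
wrist_force: [0.1, -0.4, -2.2]
opening: 0.48
grasp_force: 61.0
```

```bash
python3 go.py .6012 .0994 .066; python3 - <<'E'
from m import *
snap('wrist','w15.png')
E
```

```text
t 37.95 pos [0.6008 0.0999 0.1166] yaw_y -5.6 zaxis [ 0.002 -0.    -1.   ] open 0.48
(0.6012, 0.0994, 0.066) -> [-0.05  0.04  5.06]
```

View pics/w15.png

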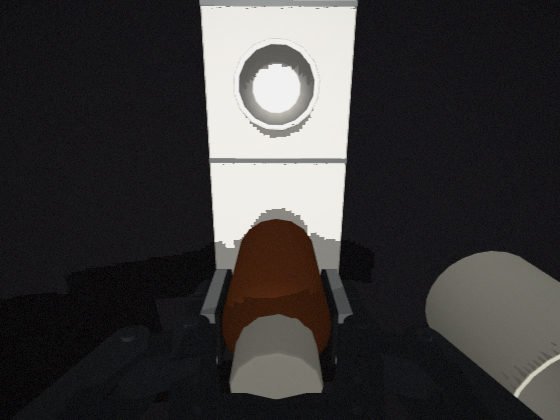

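Bottle upright in the jaws (278,300), the crucible centred in the middle tile at (276,85), and the jug well clear on the right. Lower.

Request:
servo_tool(
  motion=[
    [[-0.1,0,1.2,0,1],[-0.1,0,2.5,0,1],[-0.1,0,3.8,0,1],[-0.1,0,4.4,0,1],[-0.1,0,4.6,0,1]],
  ],
)

```text
time_s: 38.5
eef_pos: [0.5989, 0.0988, 0.0675]
eef_rot: [-0.001, 0.741, 0.671, -0.001]
wrist_force: [-0.2, 0.1, -2.0]
opening: 0.477
grasp_force: 61.0
```

Request:
servo_tool(
  motion=[
    [[0,0,0,0,1],[0,0,0.1,0,1],[0,0,0.2,0,1],[0,0,0.4,0,1],[0,0,0.4,0,1]],
  ],
)

```text
time_s: 39.0
eef_pos: [0.6006, 0.0988, 0.0662]
eef_rot: [0.0, 0.741, 0.671, 0.0]
wrist_force: [-1.1, -0.3, 4.1]
opening: 0.478
grasp_force: 61.3
```

Request:
servo_tool(
  motion=[
    [[0,0,0,0,1],[0,0,0,0,1],[0,0,0,0,1]],
  ],
)

```text
time_s: 39.3
eef_pos: [0.6006, 0.0988, 0.0662]
eef_rot: [0.0, 0.741, 0.671, 0.0]
wrist_force: [-1.3, -0.1, 5.4]
opening: 0.477
grasp_force: 61.6
```

In contact. Release, rise, back off and check everything.

Request:
servo_tool(
  motion=[
    [[0,0,0,0,0],[0,0,0,0,-0.4],[0,0,0,0,-1],[0,0,0,0,-1],[0,0,0,0,-1]],
  ],
)

```text
time_s: 39.8
eef_pos: [0.5999, 0.0988, 0.0652]
eef_rot: [-0.0, 0.741, 0.671, -0.0]
wrist_force: [-0.2, -0.0, 0.7]
opening: 0.998
grasp_force: 0.0
```

Request:
servo_tool(
  motion=[
    [[0,0,-1,0,-1],[0,0,-4,0,-1],[0,0,-8,0,-1],[0,0,-12,0,-1],[0,0,-16,0,-1]],
  ],
)

```text
time_s: 40.3
eef_pos: [0.5998, 0.0989, 0.2278]
eef_rot: [0.0, 0.741, 0.671, 0.0]
wrist_force: [0.6, -0.5, -0.2]
opening: 1.005
grasp_force: 0.0
```

Request:
servo_tool(
  motion=[
    [[-2,-4,0,0,-1],[-4,-8,0,0,-1],[-6,-12,0,0,-1],[-8,-16,0,0,-1],[-10,-20,0,0,-1]],
  ],
)

```text
time_s: 40.8
eef_pos: [0.3896, 0.0187, 0.2259]
eef_rot: [0.001, 0.741, 0.672, 0.0]
wrist_force: [-0.2, -1.5, -0.2]
opening: 1.001
grasp_force: 0.0
```

Request:
servo_tool(
  motion=[
    [[0,0,0,0,-1],[0,0,0,0,-1],[0,0,0,0,-1]],
  ],
)

```text
time_s: 41.1
eef_pos: [0.3923, 0.0189, 0.2264]
eef_rot: [0.001, 0.741, 0.671, 0.001]
wrist_force: [1.0, 0.1, 0.2]
opening: 1.003
grasp_force: 0.0
```

```bash
python3 - <<'E'
from m import *
c=snap('top','end.png');P=world(c)
print('bottle',fit(P,.099,.115,(.601,.0994),.03));print('jar',fit(P,.054,.066,(.619,.2786),.04));print('cruc',fit(P,.038,.056,(.61,.189),.035));print('cover',fit(P,.121,.13,(.603,-.168),.045),fit(P,.142,.155,(.603,-.168),.045));print('jug',fit(P,.09,.11,(.7555,.015),.06))
E
```

```text
bottle [6.002e-01 9.920e-02 1.430e-02 1.047e-01 1.120e+02]
jar [6.172e-01 2.782e-01 2.700e-02 6.040e-02 3.630e+02]
cruc [6.085e-01 1.887e-01 2.270e-02 4.470e-02 9.100e+01]
cover [ 6.028e-01 -1.673e-01  3.420e-02  1.252e-01  6.040e+02] [ 6.029e-01 -1.668e-01  9.600e-03  1.484e-01  4.800e+01]
jug [7.55e-01 1.52e-02 4.59e-02 9.86e-02 2.34e+02]
```

View pics/end.png

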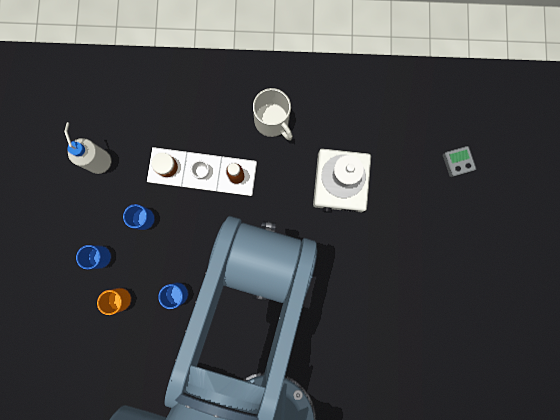

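All of it stands within about 2 mm of the targets: jar (165,165), crucible (202,170), bottle (236,173) on the tiles, covered beaker at (348,170). The bystanders have not moved.

```bash
python3 -c "from bench import ctrl;print(ctrl.hand_in())"
```

```text
the job is handed in; nothing more can be done
None
```

The job is handed in at about 41 s: covered beaker on the stirrer plate, and jar, crucible and bottle (left to right) on the tiles, all within about 2 mm of centre by camera, gripper open and clear, jug, wash bottle and timer untouched.

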